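# Offer up a flanged level probe to its pump housing

### The arm

A 7-joint arm with a two-finger parallel gripper is mounted at the origin on a cart in front of the work surface, level with it; the furniture and walls round the work are solid. World frame = base frame: x ahead of the robot, y to its left, z up, the work surface at z = 0. Lengths are in mm, angles in degrees, forces in N, time in s.
With the tool pointing down it reaches from about 425 to 1025 mm from the base axis. Payload 3.6 kg.
Tool frame: the origin (TCP) lies on the centre line of the jaws, within the pads' length; the fingertips stand 22 mm ahead of it and the grasp point (between the pads) lies 3 mm ahead of it (r.tips_ahead is the distance from the TCP to the fingertips, in mm); z points along the fingers, y is the line along which they close (so a half turn about z gives the same grasp; the last joint's range is limited). The gripper opens to 85 mm and grips with 20 to 120 N. Pads are 22 mm wide; open, the fingers measure 114 mm over their backs; the gripper's body (76 mm by 85 mm) begins 54 mm behind the grasp point. The pads swing forward as they close: fully open they stand 13 mm farther back than shut.
Start: joints at [-81.79, 33.873, 2.773, 92.16, -1.908, 54.013, -1.931], TCP at [170.074, 704.773, 253.302] pointing down, gripper open.
Joint ranges: [-153.93, 153.93], [-27.13, 128.08], [-72.61, 78.16], [10.71, 143.7], [-87.88, 267.88], [4.46, 118.87], [-176.78, 176.78]. Speed limits (degrees/s): [147.25, 147.25, 180, 180, 180, 180, 180].

### API

Orientations are given as [roll, pitch, yaw] about the fixed x, y, z axes, in that order (R = Rz(yaw) Ry(pitch) Rx(roll)).
In Python, from workcell import get_obs, camera, workorder, r gives the robot as it stands.
- The arm moves only by the tool send_rows, never from a script. Its argument "steps" is a list of rows, each a list of 3 entries, a list of its own where there are three numbers: the shift along the tool's x, y, z in shares of 0.5 m (1.0 is 0.5 m), then the turn, a rotation vector about the tool's x, y, z in parts of the range, where 1.0 means 60 degrees, then the opening, from 0 (shut) to 1 (fully open). In form: [[[tx, ty, tz], [rx, ry, rz], jaw], ...]. A call has 1 to 20 rows; each row is the pose to reach, as a shift and turn from the pose commanded when the call began, along the tool's axes at that moment; what a row does not reach only later rows make up. A row lasts 1/10 s, in which the tool goes at most 50 mm and 8.59 degrees, less where a joint would pass 70% of its speed; a pose out of reach is approached as far as the arm can. No shift or turn number may pass 1 either way. A call with a gripper value outside its range is refused whole. The fingers move at their own pace and stop on an object; the grip force is fixed at half the most. Time passes only in rows, so rows that repeat a pose let the fingers close. It gives the time, the measured TCP pose, the force, the opening and the grip force at its end, in the units of the state.
- get_obs(): the state, without advancing time (a new reading comes with each control period).
- camera(name): name is "side" or "top"; returns a dict with "img" (480x640x3 uint8, blue, green, red), "depth" (480x640 float32, mm along the optical axis (not along the pixel's ray), 0 where there is no reading), "intrinsics" (3x3 intrinsics, pixels), "R" (3x3) and "t" (3): a world point X has camera coordinates R X + t. Camera axes: x right, y down, z forward; pixel columns grow to the right and rows downward; lengths in mm; the calibration is good to about 2 mm. A picture is of the moment at which its call begins.
- workorder.job_done(): hands the job in; it is judged then, once.
The state is a dict: "t": time; "joint_positions": joint angles; "joint_velocities": joint speeds; "effort": joint torques, N m; "eef_pos": TCP position; "orientation": TCP orientation; "ft_force": force on the tool from outside, world axes, zero at the start; "torque": the same for the moment, N m; "opening": finger opening in mm; "grasp_force": force on a finger pad.
Only numpy, scipy, OpenCV 4.12 (cv2) and the standard library are available. Lean on these libraries where they do the work, as an engineer would, in place of code of your own. Each camera call takes 0.05 s, during which the arm holds its last target. There are 200 camera calls.

### The job

Pull the level probe straight up out of its upright stand, and hold it over the pump housing that has four threaded holes in its top face (not the one with two), with its rod down in the central well and its rectangular flange level, hovering about 10 mm above the housing's face without touching it, all four flange holes lined up over the four threaded holes so that screws could be started. Don't knock the probe against either housing and leave the other things where they are. Finish while still holding it there, still; do not set it down or let go.

Things in the scene. Friction and masses are not known exactly. Their poses are not given: they have to be found in the camera images.
- probe: Level probe, about 0.4 kg. Flange 110 (x) by 76 (y) by 8 mm; rod 14 mm thick, 80 mm long, below it; grey plastic head on top, 44 (x) by 32 (y) by 44 mm high plus a 4 mm plug: grip its flat 32 mm sides. Origin: centre of the flange's underside, z up; head from z = 8 to 52 mm. Four 13 mm holes at x = +-42, y = +-25 mm (a half turn gives the same pattern). It starts resting on the stand.
- probe_hole_a (a point): Centre of the flange hole at x = +42, y = +25 mm, at the flange's underside.
- probe_hole_b (a point): Centre of the other (diagonal) flange hole, x = -42, y = -25 mm, at the underside.
- probe_tip (a point): Lower end of the probe's rod, 80 mm below the flange's underside, on its axis.
- stand: Upright tube on a round foot of 90 mm diameter, fixed; 90 mm high, bore 22 mm, rim 50 mm across. Origin: centre of its underside on the bench; z up.
- housing_four: Fixed grey pump housing with FOUR threaded holes, 95 mm high, flat aluminium top face 130 (x) by 96 (y) mm. Origin: centre of its underside on the bench, z up; top face at z = 95 mm. Central well 34 mm across, 83 mm deep; 7 mm threaded holes at x = +-42, y = +-25 mm. A short round outlet points to -x.
- housing_four_hole_a (a point): Mouth of its threaded hole at x = +42, y = +25 mm, on the top face.
- housing_four_hole_b (a point): Mouth of the other (diagonal) threaded hole, x = -42, y = -25 mm, on the top face.
- housing_two: The wrong pump housing, fixed: same size, shape and material as the other, with the same well, but only TWO threaded holes, at x = +-42 mm, y = 0. Origin: centre of its underside. The two housings may stand in either place.
- sanding_block: Bystander: dark sanding block, 53 x 87 x 28 mm, loose on the bench. Origin: centre of its underside.
- cast_stud: Bystander: small white plaster casting, 68 x 83 x 28 mm, loose on the bench. Origin: centre of its underside.
- plaster_block: Bystander: white rounded plaster block, 65 x 102 x 35 mm, loose on the bench. Origin: centre of its underside.
- wood_paddle: Bystander: small wooden paddle, 133 x 48 x 8 mm, loose on the bench. Origin: centre of its underside.
There are look-alikes about, which are no part of the job. Leave any green look-alike of the probe alone.

How it is judged (in metres and radians):
On the way:
1. the rod is drawn clear of the stand in the grip (z of probe_tip in the frame of stand above 0.092 m and contact force between the fingers and probe above 1 N), for 0.1 s.
At the end, for the whole second after the job is handed in: The gripper holds the probe still (under 10 mm/s) with its flange 4 to 18 mm above the top face of the four-hole housing, level within 4 degrees, each flange hole within 4 mm (horizontally) of a threaded hole, and only the fingers carry it: it touches neither housing nor stand (((horizontal distance between probe_hole_a and housing_four_hole_a below 0.004 m and horizontal distance between probe_hole_b and housing_four_hole_b below 0.004 m) or (horizontal distance between probe_hole_a and housing_four_hole_b below 0.004 m and horizontal distance between probe_hole_b and housing_four_hole_a below 0.004 m)) and z of probe in the frame of housing_four between 0.099 and 0.113 m and angle between probe's own z axis and vertical below 0.07 rad and linear speed of probe below 0.01 m/s and angular speed of probe below 0.1 rad/s and contact force between the fingers and probe above 1 N and contact force between probe and housing_four below 0.3 N and contact force between probe and stand below 0.3 N); the arm keeps its last pose, push and grip.
It fails at once if the probe is knocked (over 10 N) against a housing (contact force between probe and housing_four above 10 N or contact force between probe and housing_two above 10 N).
It fails at once if a bystander is moved more than 30 mm (distance of any of sanding_block, cast_stud, plaster_block, wood_paddle from where it was at the start of the episode above 0.03 m).
It also fails if it takes over 50 s, if anything falls off the work surface, if the arm or the gripper's body presses on something with over 40 N, if the wrist force passes 120 N, or if a joint passes its speed limit or range.

## Working session

There is one attempt and no reset: what is moved stays moved. The work goes in short steps, Python scripts to look and compute and a tool call to move; the robot and the scene stay as the last step left them, time stands still between calls to the robot, and variables do not carry over. Pictures are saved under pics/ and viewed, at most 10 in all, crops included, and the job is handed in when it is done.

Besides the shell and the picture viewer there is one more tool, called after "Request:" by a JSON object that holds its "api" and its "payload", one argument or row to a line. send_rows: Moves the arm, as the interface text tells. Its arguments: {"type":"object","properties":{"steps":{"type":"array","items":{"type":"array"}}},"required":["steps"]}

```bash
mkdir -p pics
cat > h.py <<'E'
import numpy as np, cv2, pickle
from workcell import get_obs, camera, workorder, r
def shot(n,f):
    c=camera(n); pickle.dump(c,open(f+'.pkl','wb')); cv2.imwrite(f'pics/{f}.png',c['img']); return c
def load(f): return pickle.load(open(f+'.pkl','rb'))
def plane(c,uv,z):
    R=np.array(c['R']);t=np.array(c['t']).ravel();K=np.array(c['intrinsics'])
    uv=np.atleast_2d(uv).astype(float)
    d=(np.linalg.inv(K)@np.c_[uv,np.ones(len(uv))].T).T@R
    o=-R.T@t
    return o+d*((z-o[2])/d[:,2])[:,None]
def cloud(c):
    K=np.array(c['intrinsics']);D=c['depth'];v,u=np.mgrid[:480,:640]
    P=np.stack([(u-K[0,2])/K[0,0]*D,(v-K[1,2])/K[1,1]*D,D],-1)
    return (P-np.array(c['t']).ravel())@np.array(c['R'])
def proj(c,X):
    p=(np.array(c['intrinsics'])@(np.array(c['R'])@np.atleast_2d(X).T+np.array(c['t']).reshape(3,1))).T
    return p[:,:2]/p[:,2:]
E
python3 - <<'E'
from h import *
for n in('top','side'):
    c=shot(n,n+'0'); print(n,np.round(-np.array(c['R']).T@np.array(c['t']).ravel()),c['intrinsics'][0][0])
s=get_obs(); print(s['t'],s['eef_pos'],s['orientation'],s['opening'],r.tips_ahead)
E
```

```text
top [ 355.   -6. 1179.] 525.4643626533262
side [  209. -1047.   639.] 571.445645413697
0.1 [169.91958862 704.09403341 252.24159641] [-1.79882672e+02  6.64151304e-03  1.66437497e+02] 85.5584995533355 22.0
```

View pics/top0.png

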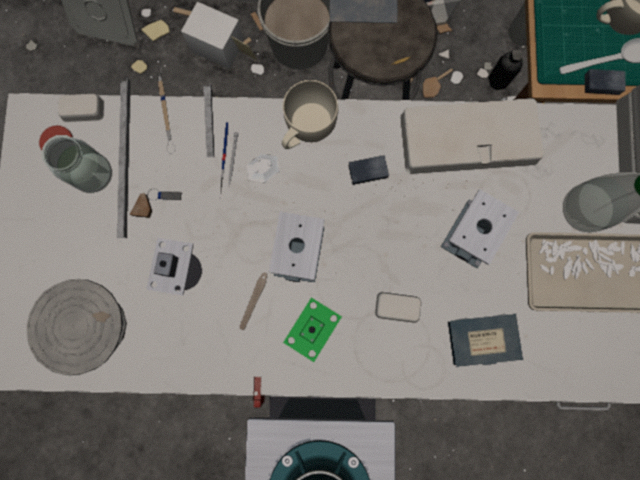

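View pics/side0.png

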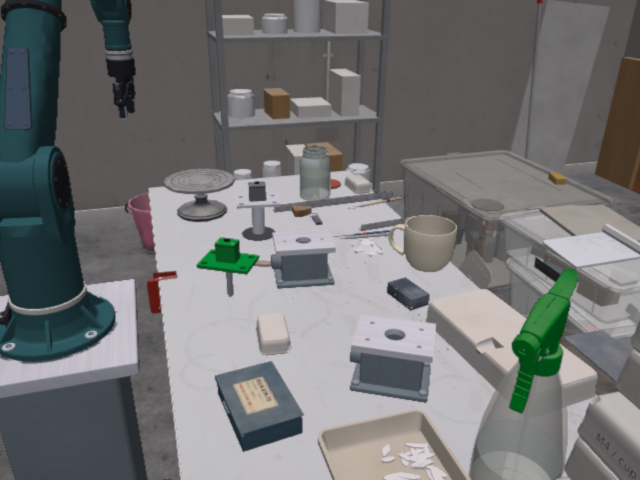

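Top view: the probe (grey head) is at (172,267). The green look-alike is at (313,330). Housing candidates are A at (298,247) and B at (485,227). B appears to have four holes; I'll check that in an enlarged crop.

Run:
```python
from h import *
c=load('top0');im=c['img']
f=lambda x,y,s=33:cv2.resize(im[y-s:y+s,x-s-0:x+s],(396,296) if 0 else (396,396),interpolation=cv2.INTER_CUBIC)
a=np.hstack([cv2.resize(im[y-40:y+40,x-40:x+40],(266,266),interpolation=cv2.INTER_CUBIC) for x,y in((173,267),(298,247),(478,227))])
s=load('side0')['img']
b=np.hstack([cv2.resize(s[y-40:y+40,x-50:x+50],(266,213),interpolation=cv2.INTER_CUBIC) for x,y in((258,205),(304,250),(395,345))])
cv2.imwrite('pics/crop1.png',np.vstack([a,b]))
for n,(x,y,h) in dict(A=(298,247,95),B=(485,227,95),probe=(167,265,140)).items(): print(n,plane(c,[x,y],h).round())
P=cloud(c)
for n,(x,y) in dict(Aface=(285,225),Aface2=(310,270),Bf=(475,240),flange=(160,285),head=(164,265)).items(): print(n,P[y-2:y+3,x-2:x+3].reshape(-1,3).mean(0).round(1))
```

```text
A [[514.  55.  95.]]
B [[ 564. -336.   95.]]
probe [[466. 312. 140.]]
Aface [560.2  83.3  96.1]
Aface2 [466.6  28.7  95.7]
Bf [ 536.3 -314.2   95.6]
flange [429.2 336.2  98.9]
head [465.8 316.2 145.2]
```

View pics/crop1.png

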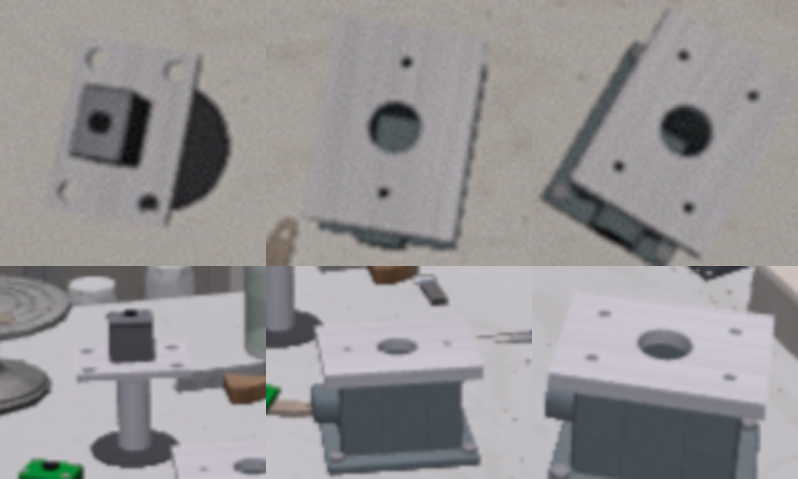

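Crop: the middle housing A has two holes. The right housing B, at top px (485,227), has four holes, so B is the target. The grey probe stands at left. Next I measure.

Run:
```python
from h import *
from scipy.ndimage import median_filter
c=load('top0');P=cloud(c);Z=median_filter(P[...,2],3)
g=cv2.cvtColor(c['img'],cv2.COLOR_BGR2GRAY)
def rect(box,lo,hi,z):
    x0,x1,y0,y1=box;m=np.zeros((480,640),np.uint8)
    m[y0:y1,x0:x1]=((Z>lo)&(Z<hi))[y0:y1,x0:x1]
    m=cv2.morphologyEx(m,cv2.MORPH_OPEN,np.ones((3,3)))
    k=max(cv2.findContours(m,0,1)[0],key=cv2.contourArea)[:,0]
    q=plane(c,k,z)[:,:2].astype(np.float32); return cv2.minAreaRect(q)
print('flange',rect((135,215,225,310),85,160,98)); print('faceB',rect((430,525,175,280),86,110,95))
def blobs(box,th,z,a0,a1):
    x0,x1,y0,y1=box;S=8
    roi=cv2.resize(g[y0:y1,x0:x1],None,fx=S,fy=S,interpolation=cv2.INTER_CUBIC)
    n,l,st,ce=cv2.connectedComponentsWithStats((roi<th).astype(np.uint8))
    for i in range(1,n):
        if a0<st[i,4]/64<a1:
            uv=(ce[i]+.5)/S-.5+[x0,y0]; print(uv.round(1),round(st[i,4]/64,1),plane(c,uv,z)[0].round(1))
print('holes B');blobs((450,520,190,265),110,95,2,300)
print('head top');blobs((140,200,230,300),110,142,5,600)
m=np.zeros((480,640),bool);m[240:290,145:190]=(Z>138)[240:290,145:190]&(Z<150)[240:290,145:190]
v,u=np.nonzero(m);q=plane(c,np.c_[u,v],142)[:,:2].astype(np.float32);print('head',len(q),cv2.minAreaRect(q))
# side view: same for B holes and head
c=load('side0');g=cv2.cvtColor(c['img'],cv2.COLOR_BGR2GRAY)
print('side B');blobs((345,445,315,350),120,95,2,300)
P=cloud(c);print('side Bface z',P[328:332,370:376,2].mean())
```

```text
flange ((469.78851318359375, 317.8440856933594), (78.20166015625, 110.21766662597656), 81.82398986816406)
faceB ((566.7518920898438, -333.9521484375), (97.1314468383789, 132.87908935546875), 59.52088928222656)
holes B
[459.5 217.6] 168.8 [ 583.4 -282.9   95. ]
[483.1 203.3] 6.8 [ 615.3 -333.2   95. ]
[504.  215.4] 6.9 [ 590.1 -376.4   95. ]
[484.1 225.9] 191.2 [ 566.7 -334.    95. ]
[463.6 236.6] 7.5 [ 543.2 -290.7   95. ]
[484.6 249. ] 7.6 [ 517.7 -333.8   95. ]
head top
[192.3 272.6] 387.8 [452.1 260.1 142. ]
[166.3 264.5] 420.5 [467.1 312.7 142. ]
[177.2 287.6] 25.8 [421.8 288.3 142. ]
head 356 ((469.39764404296875, 317.6165771484375), (32.583648681640625, 43.990936279296875), 81.32205963134766)
side B
[437.7 323.3] 233.5 [ 650.1 -324.2   95. ]
[394.7 335.3] 119.8 [ 564.5 -336.3   95. ]
side Bface z 96.20811986998076
```

```bash
cat >> h.py <<'E'
from scipy.spatial.transform import Rotation as Ro
def delta(p,yaw):
    s=get_obs();A=Ro.from_euler('xyz',s['orientation'],degrees=True)
    B=Ro.from_euler('xyz',[180,0,yaw],degrees=True)
    print('t',s['t'],'pos',np.round(s['eef_pos'],1),np.round(s['orientation'],2),'open',round(s['opening'],1),'F',np.round(s['ft_force'],1),'grip',s['grasp_force'])
    print('shift',(A.inv().apply(np.array(p)-s['eef_pos'])/1000).round(4),'rot',(A.inv()*B).as_rotvec().round(4))
E
python3 - <<'E'
from h import *
delta([469.6,317.7,260],171.5)
P=cloud(load('top0'));Q=P[290:380,20:130];print('cake z',np.percentile(Q[...,2],[50,90,98]).round())
E
```

```text
t 0.1 pos [169.9 704.1 252.2] [-1.7988e+02  1.0000e-02  1.6644e+02] open 85.6 F [-0.  -0.2 -0.4] grip 0.0
shift [-0.3819 -0.3054 -0.0071] rot [-0.0021  0.     -0.0884]
cake z [101. 104. 106.]
```

Units first: shifts go in shares of 0.5 m and turns go in shares of 60 degrees. So -0.382 m / 0.5 = -0.764, -0.37 m / 0.5 = -0.74, -0.088 rad / 1.0472 = -0.084.

Request:
{"api": "send_rows", "payload": {
  "steps": [
    [[-0.04,-0.032,0],[0,0,0],1],
    [[-0.1,-0.08,-0.004],[0,0,-0.0191],1],
    [[-0.16,-0.128,-0.004],[0,0,-0.0286],1],
    [[-0.22,-0.176,-0.006],[0,0,-0.0382],1],
    [[-0.28,-0.224,-0.006],[0,0,-0.0477],1],
    [[-0.34,-0.272,-0.008],[0,0,-0.0573],1],
    [[-0.4,-0.32,-0.008],[0,0,-0.0668],1],
    [[-0.46,-0.368,-0.01],[0,0,-0.0764],1],
    [[-0.52,-0.416,-0.012],[0,0,-0.084],1],
    [[-0.58,-0.464,-0.014],[-0.0019,0,-0.084],1],
    [[-0.64,-0.512,-0.014],[-0.0019,0,-0.084],1],
    [[-0.7,-0.56,-0.014],[-0.0019,0,-0.084],1],
    [[-0.74,-0.592,-0.014],[-0.0019,0,-0.084],1],
    [[-0.764,-0.611,-0.014],[-0.0019,0,-0.084],1],
    [[-0.764,-0.611,-0.014],[-0.0019,0,-0.084],1],
    [[-0.764,-0.611,-0.014],[-0.0019,0,-0.084],1]
  ]
}}

```text
t: 1.7
eef_pos: [468.9, 319.4, 260.1]
orientation: [179.9, -0.1, 171.5]
ft_force: [-0.1, 0.1, 0.2]
opening: 85.7
grasp_force: 0.0
```

```bash
python3 -c "
from h import *
delta([469.6,317.7,125],171.5);shot('side','side1');print(get_obs()['joint_positions'])"
```

```text
t 1.7 pos [468.9 319.4 260.1] [ 1.7985e+02 -5.0000e-02  1.7154e+02] open 85.7 F [-0.1  0.1  0.2] grip 0.0
shift [-0.0011 -0.0019  0.1351] rot [ 0.0026 -0.0009  0.0007]
[-41.86958496  22.06771834   3.99981828 112.61910442  -2.32284528
  45.31186783  45.09849384]
```

View pics/side1.png

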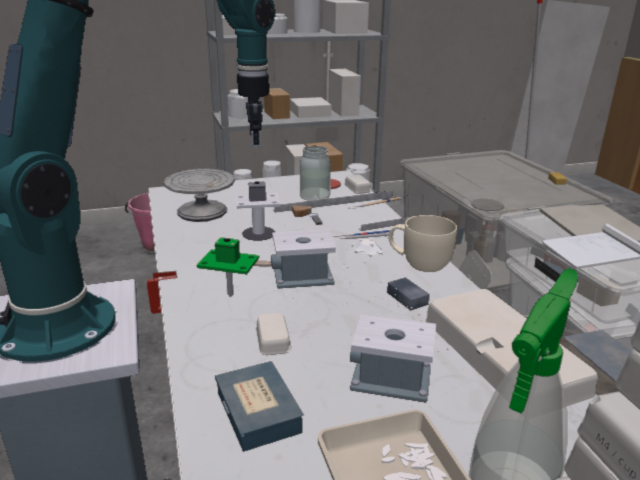

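The side view shows the gripper at (256,140), directly above the grey head at (257,190). I'll descend now.

To row units: 0.135 m / 0.5 = 0.27, 0.128 m / 0.5 = 0.256, 0.003 rad / 1.0472 = 0.0029.

Request:
{"api": "send_rows", "payload": {
  "steps": [
    [[-0.002,-0.004,0.02],[0.0029,-0.001,0],1],
    [[-0.002,-0.004,0.06],[0.0029,-0.001,0],1],
    [[-0.002,-0.004,0.1],[0.0029,-0.001,0],1],
    [[-0.002,-0.004,0.13],[0.0029,-0.001,0],1],
    [[-0.002,-0.004,0.16],[0.0029,-0.001,0],1],
    [[-0.002,-0.004,0.19],[0.0029,-0.001,0],1],
    [[-0.002,-0.004,0.22],[0.0029,-0.001,0],1],
    [[-0.002,-0.004,0.24],[0.0029,-0.001,0],1],
    [[-0.002,-0.004,0.256],[0.0029,-0.001,0],1],
    [[-0.002,-0.004,0.27],[0.0029,-0.001,0],1],
    [[-0.002,-0.004,0.27],[0.0029,-0.001,0],1],
    [[-0.002,-0.004,0.27],[0.0029,-0.001,0],1]
  ]
}}

```text
t: 2.95
eef_pos: [470.6, 316.5, 125.5]
orientation: [-180.0, 0.1, 171.5]
ft_force: [-0.0, 0.2, 0.1]
opening: 85.3
grasp_force: 0.0
```

```bash
python3 -c "
from h import *
delta([469.6,317.7,125],171.5);c=shot('side','side2');cv2.imwrite('pics/side2c.png',cv2.resize(c['img'][100:250,180:340],(640,600),interpolation=cv2.INTER_CUBIC))"
```

```text
t 2.95 pos [470.6 316.5 125.5] [-1.7996e+02  8.0000e-02  1.7148e+02] open 85.3 F [-0.   0.2  0.1] grip 0.0
shift [0.0012 0.001  0.0005] rot [-0.0007  0.0014 -0.0004]
```

View pics/side2c.png

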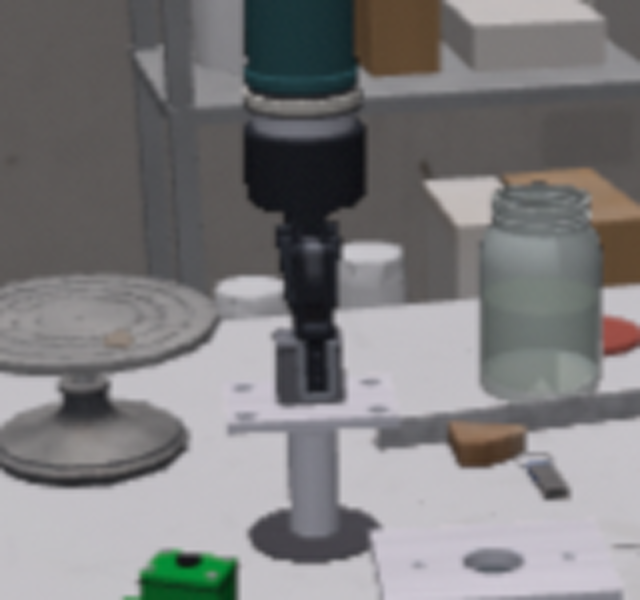

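The finger sits against the near face of the head, centred at crop px (318,365) and above the flange. I'll close it.

Request:
{"api": "send_rows", "payload": {
  "steps": [
    [[0,0,0],[0,0,0],0],
    [[0,0,0],[0,0,0],0],
    [[0,0,0],[0,0,0],0],
    [[0,0,0],[0,0,0],0],
    [[0,0,0],[0,0,0],0],
    [[0,0,0],[0,0,0],0],
    [[0,0,0],[0,0,0],0],
    [[0,0,0],[0,0,0],0],
    [[0,0,0],[0,0,0],0],
    [[0,0,0],[0,0,0],0]
  ]
}}

```text
t: 4.0
eef_pos: [471.1, 317.1, 125.9]
orientation: [180.0, 0.1, 171.5]
ft_force: [-0.5, 1.3, 4.9]
opening: 31.5
grasp_force: 60.8
```

Gripped at 31.5 mm with 61 N. I'll lift 130 mm straight up, slowly at first.

To row units: -0.13 m / 0.5 = -0.26, -0.126 m / 0.5 = -0.252.

Request:
{"api": "send_rows", "payload": {
  "steps": [
    [[0,0,-0.008],[0,0,0],0],
    [[0,0,-0.02],[0,0,0],0],
    [[0,0,-0.036],[0,0,0],0],
    [[0,0,-0.056],[0,0,0],0],
    [[0,0,-0.076],[0,0,0],0],
    [[0,0,-0.096],[0,0,0],0],
    [[0,0,-0.116],[0,0,0],0],
    [[0,0,-0.136],[0,0,0],0],
    [[0,0,-0.156],[0,0,0],0],
    [[0,0,-0.176],[0,0,0],0],
    [[0,0,-0.196],[0,0,0],0],
    [[0,0,-0.216],[0,0,0],0],
    [[0,0,-0.236],[0,0,0],0],
    [[0,0,-0.252],[0,0,0],0],
    [[0,0,-0.26],[0,0,0],0],
    [[0,0,-0.26],[0,0,0],0],
    [[0,0,-0.26],[0,0,0],0]
  ]
}}

```text
t: 5.7
eef_pos: [470.1, 316.3, 255.1]
orientation: [-179.9, 0.0, 171.5]
ft_force: [-0.7, -0.2, -5.1]
opening: 31.7
grasp_force: 60.3
```

```bash
python3 -c "
from h import *
delta([567.5,-333.5,257],149.5)"
```

```text
t 5.7 pos [470.1 316.3 255.1] [-1.7992e+02  4.0000e-02  1.7147e+02] open 31.7 F [-0.7 -0.2 -5.1] grip 60.33560514450073
shift [-0.1926 -0.6282 -0.0009] rot [-0.0013  0.0009  0.3835]
```

To row units: -0.435 m / 0.5 = -0.87, -0.425 m / 0.5 = -0.85, 0.33 rad / 1.0472 = 0.3151.

Request:
{"api": "send_rows", "payload": {
  "steps": [
    [[-0.006,-0.02,0],[0,0,0],0],
    [[-0.018,-0.06,0],[0,0,0],0],
    [[-0.034,-0.11,0],[0,0,0.0191],0],
    [[-0.049,-0.16,0],[0,0,0.0382],0],
    [[-0.064,-0.21,0],[0,0,0.0573],0],
    [[-0.08,-0.26,0],[0,0,0.0764],0],
    [[-0.095,-0.31,0],[0,0,0.0955],0],
    [[-0.11,-0.36,0],[0,0,0.1146],0],
    [[-0.126,-0.41,0],[0,0,0.1337],0],
    [[-0.141,-0.46,0],[0,0,0.1528],0],
    [[-0.156,-0.51,0],[0,0,0.1719],0],
    [[-0.172,-0.56,0],[0,0,0.191],0],
    [[-0.187,-0.61,0],[0,0,0.2101],0],
    [[-0.202,-0.66,0],[0,0,0.2292],0],
    [[-0.218,-0.71,0],[0,0,0.2483],0],
    [[-0.233,-0.76,0],[0,0,0.2674],0],
    [[-0.248,-0.81,0],[0,0,0.2865],0],
    [[-0.261,-0.85,0],[0,0,0.3056],0],
    [[-0.267,-0.87,0],[0,0,0.3151],0],
    [[-0.267,-0.87,0],[0,0,0.3151],0]
  ]
}}

```text
t: 7.7
eef_pos: [537.4, -135.7, 255.7]
orientation: [-179.9, 0.1, 152.4]
ft_force: [0.1, 1.1, -5.1]
opening: 31.7
grasp_force: 60.4
```

```bash
python3 -c "
from h import *
delta([567.5,-333.5,257],149.5)"
```

```text
t 7.7 pos [ 537.4 -135.7  255.7] [-1.7990e+02  7.0000e-02  1.5237e+02] open 31.7 F [ 0.1  1.1 -5.1] grip 60.35455942153931
shift [-0.1184 -0.1613 -0.0009] rot [-0.0017  0.0013  0.0501]
```

To row units: -0.1613 m / 0.5 = -0.3226, -0.1184 m / 0.5 = -0.2368, 0.05 rad / 1.0472 = 0.0477.

Request:
{"api": "send_rows", "payload": {
  "steps": [
    [[-0.014,-0.02,0],[0,0,0.0095],0],
    [[-0.044,-0.06,0],[0,0,0.0191],0],
    [[-0.074,-0.1,0],[0,0,0.0286],0],
    [[-0.102,-0.14,0],[0,0,0.0382],0],
    [[-0.132,-0.18,0],[0,0,0.0477],0],
    [[-0.162,-0.22,-0.002],[-0.0019,0.001,0.0477],0],
    [[-0.19,-0.26,-0.002],[-0.0019,0.001,0.0477],0],
    [[-0.214,-0.292,-0.002],[-0.0019,0.001,0.0477],0],
    [[-0.232,-0.316,-0.002],[-0.0019,0.001,0.0477],0],
    [[-0.2368,-0.3226,-0.002],[-0.0019,0.001,0.0477],0],
    [[-0.2368,-0.3226,-0.002],[-0.0019,0.001,0.0477],0],
    [[-0.2368,-0.3226,-0.002],[-0.0019,0.001,0.0477],0],
    [[-0.2368,-0.3226,-0.002],[-0.0019,0.001,0.0477],0]
  ]
}}

```text
t: 9.0
eef_pos: [568.9, -329.4, 257.0]
orientation: [179.9, -0.0, 149.8]
ft_force: [0.4, -0.9, -5.1]
opening: 31.7
grasp_force: 60.3
```

```bash
python3 -c "
from h import *
delta([567.5,-333.5,257],149.5)
a=shot('top','top3');b=shot('side','side3')
cv2.imwrite('pics/c3.png',np.hstack([cv2.resize(x['img'][y:y+150,u:u+100],(400,600),interpolation=cv2.INTER_CUBIC) for x,y,u in((a,150,430),(b,250,345))]))"
```

```text
t 9.0 pos [ 568.9 -329.4  257. ] [ 1.7986e+02 -4.0000e-02  1.4982e+02] open 31.7 F [ 0.4 -0.9 -5.1] grip 60.3474497795105
shift [-0.0008 -0.0042 -0.    ] rot [ 0.0025 -0.0007  0.0055]
```

View pics/c3.png

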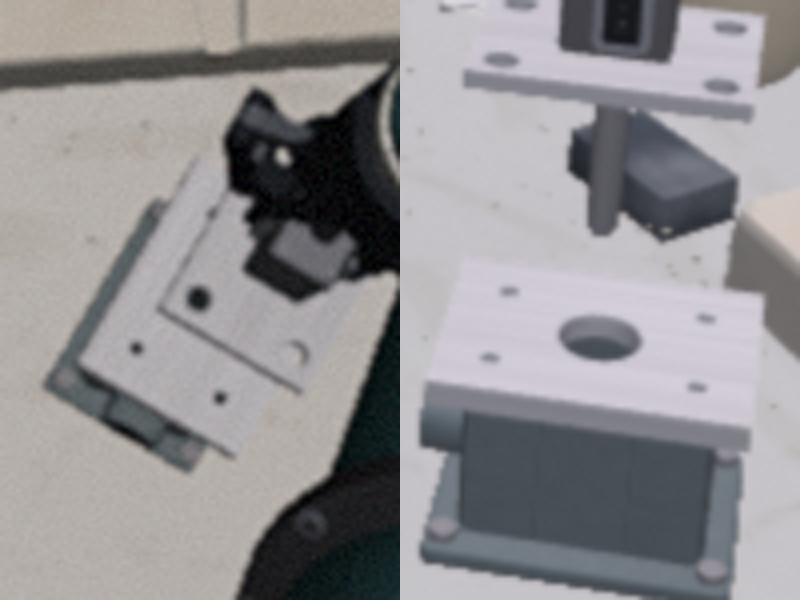

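The top and side crops show the probe level above housing B, with its rod at side px (495,307) roughly over the well at (495,335). I'll check the alignment with numbers from the side view.

```bash
cat >> h.py <<'E'
def holes(c,guess,z,rad=5,pos=None):
    # centroid of darkness around each guess pixel, cast to height z
    g=cv2.cvtColor(c['img'],cv2.COLOR_BGR2GRAY).astype(float);out=[]
    for u,v in guess:
        for _ in range(4):
            x0,y0=int(round(u))-rad-1,int(round(v))-rad+1
            w=g[y0:y0+2*rad-1,x0:x0+2*rad+3];h=np.percentile(w,70);d=np.clip(h-12-w,0,None)
            yy,xx=np.mgrid[:w.shape[0],:w.shape[1]];u=x0+(d*xx).sum()/d.sum();v=y0+(d*yy).sum()/d.sum()
        out.append((u,v))
    q=plane(c,out,z);print(np.round(out,1).tolist());return q
def fit(q,name):
    # order: far-left, far-right, near-left, near-right in side view
    q=q[:,:2];L=((q[1]-q[0])+(q[3]-q[2]))/2;S=((q[0]-q[2])+(q[1]-q[3]))/2
    print(name,'c',q.mean(0).round(1),'len',np.hypot(*L).round(1),np.hypot(*S).round(1),'ang',np.degrees(np.arctan2(L[1],L[0])).round(2),np.degrees(np.arctan2(S[1],S[0])).round(2)-90)
E
python3 - <<'E'
from h import *
b=load('side3')
fit(holes(b,[(345+109/4,250+291/4),(345+306/4,250+318/4),(345+90/4,250+357/4),(345+297/4,250+387/4)],95,3),'housing')
fit(holes(b,[(345+120/4,250+5/4),(345+330/4,250+28/4),(345+100/4,250+60/4),(345+320/4,250+87/4)],229.5,4),'probe')
E
```

```text
[[371.8, 322.4], [421.0, 329.2], [367.1, 339.0], [418.8, 346.4]]
housing c [ 565.7 -332.9] len 83.8 50.2 ang -30.39 -30.509999999999998
[[374.6, 250.5], [427.1, 256.6], [369.6, 264.9], [424.7, 271.8]]
probe c [ 565.2 -327.8] len 84.1 51.9 ang -30.87 -30.68
```

```bash
python3 -c "
from h import *
delta([569.2,-333.9,150],149.9)"
```

```text
t 9.1 pos [ 568.9 -329.9  257.1] [ 1.7988e+02 -1.0000e-02  1.4979e+02] open 31.2 F [-0.6  0.2 -5.6] grip 60.347031354904175
shift [-0.0023 -0.0035  0.1071] rot [ 0.0021 -0.0002 -0.0018]
```

To row units: 0.107 m / 0.5 = 0.214, -0.0035 m / 0.5 = -0.007, 0.002 rad / 1.0472 = 0.0019.

Request:
{"api": "send_rows", "payload": {
  "steps": [
    [[-0.004,-0.007,0],[0.0019,0,0],0],
    [[-0.004,-0.007,0.006],[0.0019,0,0],0],
    [[-0.004,-0.007,0.02],[0.0019,0,0],0],
    [[-0.004,-0.007,0.036],[0.0019,0,0],0],
    [[-0.004,-0.007,0.052],[0.0019,0,0],0],
    [[-0.004,-0.007,0.068],[0.0019,0,0],0],
    [[-0.004,-0.007,0.084],[0.0019,0,0],0],
    [[-0.004,-0.007,0.1],[0.0019,0,0],0],
    [[-0.004,-0.007,0.116],[0.0019,0,0],0],
    [[-0.004,-0.007,0.132],[0.0019,0,0],0],
    [[-0.004,-0.007,0.148],[0.0019,0,0],0],
    [[-0.004,-0.007,0.164],[0.0019,0,0],0],
    [[-0.004,-0.007,0.18],[0.0019,0,0],0],
    [[-0.004,-0.007,0.196],[0.0019,0,0],0],
    [[-0.004,-0.007,0.208],[0.0019,0,0],0],
    [[-0.004,-0.007,0.214],[0.0019,0,0],0],
    [[-0.004,-0.007,0.214],[0.0019,0,0],0],
    [[-0.004,-0.007,0.214],[0.0019,0,0],0]
  ]
}}

```text
t: 10.9
eef_pos: [569.0, -335.3, 150.4]
orientation: [-180.0, 0.1, 149.7]
ft_force: [0.4, 0.4, -5.0]
opening: 31.6
grasp_force: 60.4
```

```bash
python3 -c "
from h import *
b=shot('side','side4');delta([569.2,-333.9,142],149.9)
cv2.imwrite('pics/c4.png',cv2.resize(b['img'][280:400,340:450],(733,600+0),interpolation=cv2.INTER_CUBIC)[:600])"
```

```text
t 10.95 pos [ 569.1 -335.3  150.5] [-1.7997e+02  7.0000e-02  1.4970e+02] open 31.5 F [-0.9 -0.2 -5.6] grip 60.3511905670166
shift [0.0006 0.0013 0.0085] rot [-0.0006  0.0012 -0.0034]
```

View pics/c4.png

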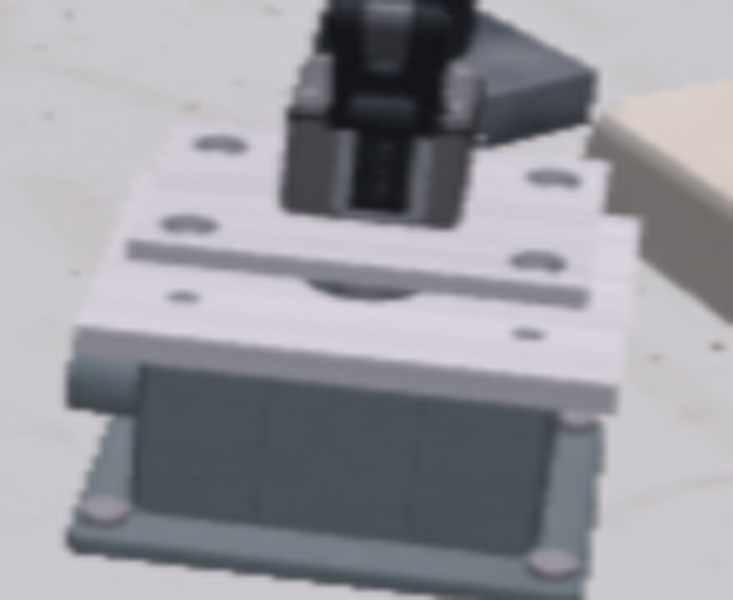

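The probe hangs level with its rod in the well. Flange holes are at crop px (220,145), (553,178), (188,224) and (538,262), and the front housing holes at (183,297) and (528,334). I'll compare holes and flange edge with the housing.

Run:
```python
from h import *
b=load('side4');f=lambda L:[(340+x/6.664-.4,280+y/5-.4) for x,y in L]
hz=150.5-35.5
q=plane(b,f([(220,145),(553,178),(188,224),(538,262)]),hz+8);fit(q,'probe eye')
fit(holes(b,f([(220,145),(553,178),(188,224),(538,262)]),hz+8,4),'probe auto')
e=plane(b,f([(128,258),(587,303)]),hz)[:,:2];L=e[1]-e[0];n=np.array([-L[1],L[0]])/np.hypot(*L)
print('edge len',np.hypot(*L),'ang',np.degrees(np.arctan2(L[1],L[0])),'centre',e.mean(0)+38*n)
g=f([(183,297),(528,334)]);q=holes(b,g,95,3)[:,:2];L=q[1]-q[0];n=np.array([-L[1],L[0]])/np.hypot(*L);print('housing c',q.mean(0)+25*n)
# flange top height from depth
P=cloud(b);print('flange top z',P[312:316,375:382,2].mean(),'tilt strip',P[319:322,385:410,2].mean())
```

```text
probe eye c [ 565.6 -333. ] len 84.0 49.7 ang -30.63 -30.659999999999997
[[372.7, 308.4], [422.6, 315.2], [367.9, 324.5], [420.4, 331.8]]
probe auto c [ 565.8 -332.8] len 84.0 49.8 ang -30.65 -30.68
edge len 109.55874556022454 ang -29.323685643502937 centre [ 566.88232901 -329.45801102]
[[367.1, 339.0], [418.8, 346.4]]
housing c [ 565.64354343 -332.92099266]
flange top z 123.72296209431161 tilt strip 136.25877629564064
```

The hole centres agree: probe (565.7,-332.9), housing (565.7,-332.9), with the angle within 0.3°. I'll go down the last 9 mm.

To row units: 0.009 m / 0.5 = 0.018, 0.008 m / 0.5 = 0.016.

Request:
{"api": "send_rows", "payload": {
  "steps": [
    [[0,0,0.004],[0,0,0],0],
    [[0,0,0.008],[0,0,0],0],
    [[0,0,0.012],[0,0,0],0],
    [[0,0,0.016],[0,0,0],0],
    [[0,0,0.018],[0,0,0],0],
    [[0,0,0.018],[0,0,0],0],
    [[0,0,0.018],[0,0,0],0],
    [[0,0,0.018],[0,0,0],0],
    [[0,0,0.018],[0,0,0],0],
    [[0,0,0.018],[0,0,0],0],
    [[0,0,0.018],[0,0,0],0],
    [[0,0,0.018],[0,0,0],0]
  ]
}}

```text
t: 12.15
eef_pos: [568.8, -335.1, 141.2]
orientation: [-180.0, 0.0, 149.7]
ft_force: [0.5, -0.8, -5.2]
opening: 31.3
grasp_force: 60.4
```

Run:
```python
from h import *
b=shot('side','side5');delta([569,-335.3,141.5],149.8)
P=cloud(b)
hz=106
g=[(u,v+4.5) for u,v in [[372.7,308.4],[422.6,315.2],[367.9,324.5],[420.4,331.8]]]
fit(holes(b,g,hz+8,4),'probe')
print('flange top',P[317:320,375:382,2].mean()-1.2)
cv2.imwrite('pics/c5.png',cv2.resize(b['img'][280:400,340:450],(660,600),interpolation=cv2.INTER_CUBIC))
```

```text
t 12.2 pos [ 568.8 -335.1  141.2] [-1.7997e+02  2.0000e-02  1.4970e+02] open 31.4 F [-0.6  0.1 -5.3] grip 60.35067558288574
shift [-0.0003 -0.     -0.0003] rot [-0.0005  0.0004 -0.0017]
[[372.1, 313.0], [421.9, 319.8], [367.3, 329.1], [419.8, 336.6]]
probe c [ 565.4 -332.8] len 84.2 49.8 ang -30.65 -30.39
flange top 113.46582950914141
```

View pics/c5.png

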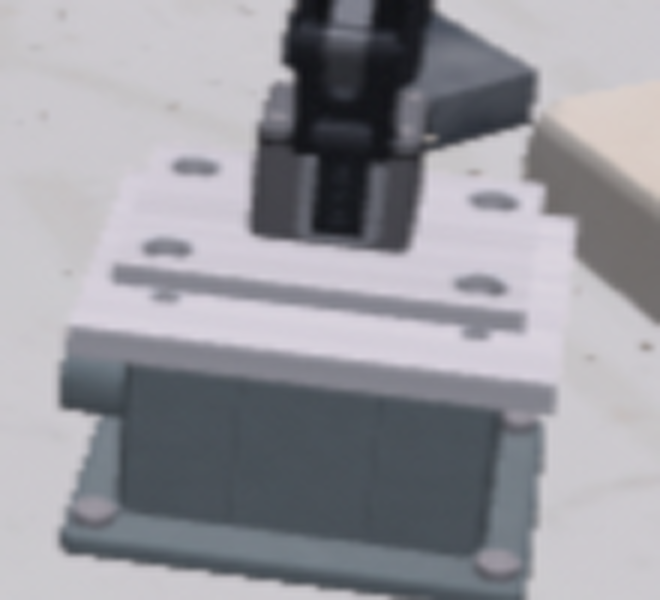

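The flange is level about 10 mm above the face. Its holes at crop px (166,247) and (480,285) line up above the threaded holes at (165,297) and (476,333), centres within 1 mm. Handing in.

```bash
python3 -c "
from h import *
print(workorder.job_done())"
```

```text
the job is handed in; nothing more can be done
None
```

I pulled the probe out of its stand and handed the job in at about 12 s with the gripper still holding it over the four-hole housing: flange level, about 10 mm above the face, holes within about 1 mm of the threaded holes by camera; no verdict was returned.

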